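# Gauge the tile moulds and clamp the one that fits

## Robot

A 6-joint arm with a two-finger parallel gripper is mounted at the origin on the work surface. World frame = base frame: x ahead of the robot, y to its left, z up, the work surface at z = 0. Lengths are in m, angles in rad, forces in N, time in s.
With the tool pointing down it reaches from about 0.275 to 0.825 m from the base axis. Payload 4.9 kg.
Tool frame: the origin (TCP) lies midway between the tips of the shut fingers; the grasp point (between the pads) lies 19 mm behind it (bot.grip_depth is the distance from the TCP to the grasp point, in m); z points along the fingers, y is the line along which they close (so a half turn about z gives the same grasp; the last joint's range is limited). The gripper opens to 85 mm and grips with 20 to 120 N. Pads are 22 mm wide; open, the fingers measure 114 mm over their backs; the gripper's body (76 mm by 85 mm) begins 54 mm behind the grasp point. The pads swing forward as they close: fully open they stand 13 mm farther back than shut.
Start: joints at [-1.293, 0.326, -0.193, 1.052, 0, 1.437], TCP at [0.22, -0.504, 0.231] pointing down, gripper open.
Joint ranges: [-2.65, 2.65], [-0.97, 1.79], [-1.3, 1.35], [-1.93, 2.1], [-1.47, 1.37], [-3.14, 3.14]. Speed limits (rad/s): [2.57, 2.57, 3.14, 3.14, 3.14, 3.14].

## Interface

Orientations are given as a unit quaternion [w, x, y, z].
In Python, from cell import bot gives the robot as it stands. Calls block until the motion is done:
- bot.move_pose(position, orientation): joint-space move of the TCP to a pose.
- bot.move_linear(position, speed=0.15, rotation=None, until_force=None): straight line of the TCP; rotation=None keeps the orientation; speed is the mean speed in m/s. With until_force (N) it stops when the force on the tool has changed by that much, and returns True; else False.
- bot.goto_joints(angles): joint-space move.
- bot.set_gripper(opening, grasp_force=None): opening from 0.0 (shut) to 1.0 (fully open); grasp_force is the grip in N (None keeps the last); returns when the fingers have stopped.
- bot.wait(seconds).
- bot.solve_ik(position, orientation): joint angles nearest the present ones, or None.
- bot.camera(name): name is "scene" or "side" or "wrist"; returns the picture (384x512x3 uint8, red, green, blue); there is no depth.
- bot.calibration(name): a dict with "mtx" (3x3 intrinsics, pixels), "extrinsics" (4x4, takes a point from world to camera coordinates); the wrist camera has in their place "hand_eye" (4x4, takes a point from camera to tool coordinates, whose origin is the TCP and whose axes are the flange's). Camera axes: x right, y down, z forward; pixel columns grow to the right and rows downward; lengths in m; the calibration is good to about 2 mm. A picture is of the moment at which its call begins: read the wrist's pose just before it. calibration takes no time and is no camera call.
A pose or a line that the arm cannot do raises bot.PlanningError and nothing moves.
- bot.close_job(): hands the job in; it is judged then, once.
Trained networks look in the newest picture that a camera, given by its name, has taken for a name from the list of things; names that differ only in an ending like _2 or _b are one class to them, and where a whole thing is asked for, a point or a joint stands for the part that bears it (a point fixed in the world has none). Each returns a list of dicts, best first, with "confidence" (0 to 1); they miss things now and then, are a little off and sometimes report something else, mostly with a low value. They report only what shows in the picture. A call takes as long as a camera call. They do not tell look-alikes from the thing itself.
- bot.search_frame(camera, thing): "bbox" ([left, top, width, height] in pixels, round what is visible of it).
Readings, each from a call of its own:
- bot.read_clock(): time.
- bot.read_joint_positions(): joint angles.
- bot.read_joint_vel(): joint speeds.
- bot.read_joint_efforts(): joint torques, N m.
- bot.read_position(): TCP position.
- bot.read_tool_rot(): TCP orientation.
- bot.read_ft_force(): force on the tool from outside, world axes, zero at the start.
- bot.read_moment(): the same for the moment, N m.
- bot.read_gripper_width(): opening from 0.0 (shut) to 1.0 (fully open).
- bot.read_finger_force(): force on a finger pad.
Only numpy, scipy, OpenCV 4.12 (cv2) and the standard library are available. Lean on these libraries where they do the work, as an engineer would, in place of code of your own. Each camera call takes 0.05 s, during which the arm holds its last target. There are 200 camera calls.

## Task

Take the orange-handled gauge out of its wooden block and try its blade in the slots of the three plaster tile moulds until you find the mould it slides all the way down into; in the other two it jams partway. Leave the gauge standing there, fully home, then turn that mould's brass hex nut clockwise until it is fully tight. Leave the other two nuts slack as they are, and do not knock over or shift the pots and jars around.

Things in the scene. Friction and masses are not known exactly. Their poses are not given: they have to be found in the camera images.
- gauge: Go-gauge: steel blade 40 wide (its x), 6 thick (its y) and 86 free length, with an orange grip on top, 44 (x) by 22 (y) by 60 high. Origin at the middle of the blade's lower edge; z runs up to the grip, which spans 86 to 146 above the origin; 160 g or so. Same when turned half round. It starts standing loosely in the wooden block.
- stand: Fixed wooden block that holds the gauge at the start: 110 (x) by 64 (y) by 60 high, slot 48 by 9 along its x, open at the top, 50 deep. Origin at the centre of its underside. Bystanders stand close to it.
- rack: Fixed blue rack with three white plaster tile moulds side by side along its y, each 90 (x) by 64 (y), tops 115 above the table. Base from x -145 to +55, y -135 to +135; origin on the table under the middle mould. One mould (it varies) lets the gauge down to its floor; the other two are pinched to 3 mm wide 35 to 45 below the top: a firm ledge jams the blade there.
- slot_left (a point): Centre of the slot mouth of the mould at the rack's +y end, at the mould's top, 115 above the table; axes as the rack's. Slot: vertical, 48 long (x), 9 wide (y), mouth widening to about 23 over the top 12 mm, floor 35 above the table. Fully home, the gauge is 80 deep and its grip ends 6 above the mould.
- axis_left (a point): Fixed point on the vertical axis of the brass hex nut of the mould at the rack's +y end, 100 from the slot on the rack's -x side, 82 above the table. The nut spans 64 to 100, 38 across flats; below it a flange 46 across (60 to 64) and a post 36 across. Axes as the rack's.
- nut_left (a joint): Angle of that nut (the mould at the rack's +y end), rad, growing clockwise seen from above; slack starts 0 to 0.35, hard stop at 1.5 when fully tight. At 0 one pair of flats faces the rack's +y and -y (the others every 60 degrees) and the red mark on top points to the rack's -x. Takes about 0.2 N m; stays where left.
- slot_mid (a point): Centre of the slot mouth of the mould in the middle, at the mould's top, 115 above the table; axes as the rack's. Slot: vertical, 48 long (x), 9 wide (y), mouth widening to about 23 over the top 12 mm, floor 35 above the table. Fully home, the gauge is 80 deep and its grip ends 6 above the mould.
- axis_mid (a point): Fixed point on the vertical axis of the brass hex nut of the mould in the middle, 100 from the slot on the rack's -x side, 82 above the table. The nut spans 64 to 100, 38 across flats; below it a flange 46 across (60 to 64) and a post 36 across. Axes as the rack's.
- nut_mid (a joint): Angle of that nut (the mould in the middle), rad, growing clockwise seen from above; slack starts 0 to 0.35, hard stop at 1.5 when fully tight. At 0 one pair of flats faces the rack's +y and -y (the others every 60 degrees) and the red mark on top points to the rack's -x. Takes about 0.2 N m; stays where left.
- slot_right (a point): Centre of the slot mouth of the mould at the rack's -y end, at the mould's top, 115 above the table; axes as the rack's. Slot: vertical, 48 long (x), 9 wide (y), mouth widening to about 23 over the top 12 mm, floor 35 above the table. Fully home, the gauge is 80 deep and its grip ends 6 above the mould.
- axis_right (a point): Fixed point on the vertical axis of the brass hex nut of the mould at the rack's -y end, 100 from the slot on the rack's -x side, 82 above the table. The nut spans 64 to 100, 38 across flats; below it a flange 46 across (60 to 64) and a post 36 across. Axes as the rack's.
- nut_right (a joint): Angle of that nut (the mould at the rack's -y end), rad, growing clockwise seen from above; slack starts 0 to 0.35, hard stop at 1.5 when fully tight. At 0 one pair of flats faces the rack's +y and -y (the others every 60 degrees) and the red mark on top points to the rack's -x. Takes about 0.2 N m; stays where left.
- vase_plain: Bystander, loose: tan whale vase, round, 80 wide, 170 high (mm). Origin at the centre of its underside.
- glaze_jar: Bystander, loose: glaze jar with blue cap, 72 across, 110 high (mm). Origin at the centre of its underside.
- vase_blue: Bystander, loose: blue whale vase, round, 80 wide, 170 high (mm). Origin at the centre of its underside.
- slip_cup: Bystander, loose: white plastic cup, 72 across, 90 high (mm). Origin at the centre of its underside.
- brush_crock: Bystander, loose: blue ceramic crock, 60 across, 120 high (mm). Origin at the centre of its underside.
- oxide_jar: Bystander, loose: small jar with white cap, 64 across, 70 high (mm). Origin at the centre of its underside.
- mug: Bystander, loose: white mug, 76 across plus handle on its +y side, 90 high (mm). Origin at the centre of its underside.
- bowl: Bystander, loose: white bowl, 100 across, 50 high (mm). Origin at the centre of its underside.
Not all that is in view belongs to the job. What is meant by the gauge is not pink, purple or turquoise, and is the smaller of those in its own colour.

How it is judged:
On the way, in this order (a step that is already met when the one before it is completed fails the run):
1. the gauge is lifted out of its block (height (world z) of gauge above 0.075 m), for 0.1 s.
2. the gauge stands fully home in a mould's slot, its nut still slack ((((z of gauge in the frame of rack below 0.045 m and horizontal distance between gauge and slot_left below 0.012 m and angle between gauge's own z axis and vertical below 0.12 rad) and value of joint nut_left below 0.55 rad) or ((z of gauge in the frame of rack below 0.045 m and horizontal distance between gauge and slot_mid below 0.012 m and angle between gauge's own z axis and vertical below 0.12 rad) and value of joint nut_mid below 0.55 rad) or ((z of gauge in the frame of rack below 0.045 m and horizontal distance between gauge and slot_right below 0.012 m and angle between gauge's own z axis and vertical below 0.12 rad) and value of joint nut_right below 0.55 rad))), for 0.2 s.
3. the nut of the mould that holds the gauge is turned tight ((((z of gauge in the frame of rack below 0.045 m and horizontal distance between gauge and slot_left below 0.012 m and angle between gauge's own z axis and vertical below 0.12 rad) and value of joint nut_left above 1.3 rad and value of joint each of nut_mid, nut_right below 0.55 rad) or ((z of gauge in the frame of rack below 0.045 m and horizontal distance between gauge and slot_mid below 0.012 m and angle between gauge's own z axis and vertical below 0.12 rad) and value of joint nut_mid above 1.3 rad and value of joint each of nut_left, nut_right below 0.55 rad) or ((z of gauge in the frame of rack below 0.045 m and horizontal distance between gauge and slot_right below 0.012 m and angle between gauge's own z axis and vertical below 0.12 rad) and value of joint nut_right above 1.3 rad and value of joint each of nut_left, nut_mid below 0.55 rad))), for 0.2 s.
At the end, for the whole second after the job is handed in: The gauge stands at rest and upright (within 0.12 rad) in one mould's slot, its lower edge less than 45 mm above the table (10 mm from the slot's floor) and within 12 mm of the slot's centre in plan; that mould's nut reads over 1.3 rad and the other two under 0.55 rad ((((z of gauge in the frame of rack below 0.045 m and horizontal distance between gauge and slot_left below 0.012 m and angle between gauge's own z axis and vertical below 0.12 rad) and value of joint nut_left above 1.3 rad and value of joint each of nut_mid, nut_right below 0.55 rad) or ((z of gauge in the frame of rack below 0.045 m and horizontal distance between gauge and slot_mid below 0.012 m and angle between gauge's own z axis and vertical below 0.12 rad) and value of joint nut_mid above 1.3 rad and value of joint each of nut_left, nut_right below 0.55 rad) or ((z of gauge in the frame of rack below 0.045 m and horizontal distance between gauge and slot_right below 0.012 m and angle between gauge's own z axis and vertical below 0.12 rad) and value of joint nut_right above 1.3 rad and value of joint each of nut_left, nut_mid below 0.55 rad)) and linear speed of gauge below 0.02 m/s); the robot touches nothing.
It fails at once if a bystander is shifted by more than 30 mm or tipped over (distance of any of vase_plain, glaze_jar, vase_blue, slip_cup, brush_crock, oxide_jar, mug, bowl from where it was at the start of the episode above 0.03 m or angle between any of vase_plain, glaze_jar, vase_blue, slip_cup, brush_crock, oxide_jar, mug, bowl's own z axis and vertical above 0.5 rad).
It fails at once if the gauge is dropped or laid over (angle between gauge's own z axis and vertical above 0.9 rad).
It also fails if it takes over 67 s, if anything falls off the work surface, if the arm or the gripper's body presses on something with over 40 N, if the wrist force passes 120 N, or if a joint passes its speed limit or range.

## Working session

There is one attempt and no reset: what is moved stays moved. The work goes in short steps, each a Python script; the robot and the scene stay as the last script left them, time stands still between calls to the robot, and variables do not carry over. Pictures are saved under pics/ and viewed, at most 10 in all, crops included, and the job is handed in when it is done.

```bash
mkdir -p pics; python3 - <<'E'
from cell import bot
import cv2, numpy as np
ims=[]
for c in ["scene","side"]:
    im=bot.camera(c); cv2.imwrite(f"pics/{c}0.png",im[:,:,::-1])
    k=bot.calibration(c); print(c,k["mtx"].round(1).tolist(),k["extrinsics"].round(4).tolist())
    for t in ["gauge","stand","rack","nut_left"]:
        print(t,[(np.round(d["bbox"]).tolist(),round(d["confidence"],2)) for d in bot.search_frame(c,t)][:5])
print(bot.calibration("wrist"),bot.read_tool_rot(),bot.read_clock())
E
```

```text
scene [[378.6, 0.0, 255.9], [0.0, 378.6, 193.7], [0.0, 0.0, 1.0]] [[0.7043, 0.7099, -0.0006, -0.4103], [0.5734, -0.5694, -0.5891, -0.2644], [-0.4185, 0.4146, -0.8081, 1.4865], [0.0, 0.0, 0.0, 1.0]]
gauge [([299.0, 165.0, 22.0, 56.0], 0.81), ([325.0, 185.0, 22.0, 34.0], 0.76), ([300.0, 144.0, 16.0, 24.0], 0.74), ([273.0, 99.0, 17.0, 41.0], 0.71), ([267.0, 176.0, 18.0, 33.0], 0.59)]
stand [([285.0, 156.0, 35.0, 30.0], 0.73), ([137.0, 192.0, 106.0, 105.0], 0.18)]
rack [([137.0, 197.0, 110.0, 98.0], 0.59)]
nut_left [([188.0, 193.0, 14.0, 22.0], 0.55), ([138.0, 194.0, 105.0, 100.0], 0.22)]
side [[487.6, 0.0, 256.2], [0.0, 487.6, 193.8], [0.0, 0.0, 1.0]] [[0.9789, -0.2031, -0.0227, -0.5737], [-0.1316, -0.5418, -0.8301, 0.1657], [0.1563, 0.8156, -0.5571, 1.6521], [0.0, 0.0, 0.0, 1.0]]
gauge [([182.0, 136.0, 19.0, 46.0], 0.9), ([268.0, 147.0, 20.0, 50.0], 0.8), ([242.0, 150.0, 7.0, 23.0], 0.67), ([289.0, 152.0, 8.0, 36.0], 0.57), ([257.0, 174.0, 1.0, 34.0], 0.54)]
stand [([232.0, 163.0, 30.0, 27.0], 0.7)]
rack [([212.0, 221.0, 82.0, 80.0], 0.69)]
nut_left [([218.0, 222.0, 18.0, 22.0], 0.61), ([218.0, 178.0, 15.0, 25.0], 0.38)]
{'mtx': array([[332.16898588,   0.        , 249.5308994 ],
       [  0.        , 332.16898588, 195.19146695],
       [  0.        ,   0.        ,   1.        ]]), 'hand_eye': array([[ 0.0020355 , -0.95073886, -0.30998626,  0.07929076],
       [ 0.99999725,  0.00157507,  0.00173558, -0.00111799],
       [-0.00116183, -0.30998894,  0.95073945, -0.14328284],
       [ 0.        ,  0.        ,  0.        ,  1.        ]])} [-4.84446053e-05  9.78876295e-01  2.04453407e-01 -1.45223198e-05] 0.5
```

```bash
python3 - <<'E'
import cv2
for n,(x0,y0,x1,y1) in {"scene0":(110,70,370,265),"side0":(150,100,350,250)}.items():
    a=cv2.imread(f"pics/{n}.png")[y0:y1,x0:x1]
    f=min(800/a.shape[1],600/a.shape[0]); cv2.imwrite(f"pics/{n}_c.png",cv2.resize(a,None,fx=f,fy=f,interpolation=cv2.INTER_CUBIC)); print(n,f)
E
```

```text
scene0 3.076923076923077
side0 4.0
```

View pics/scene0_c.png

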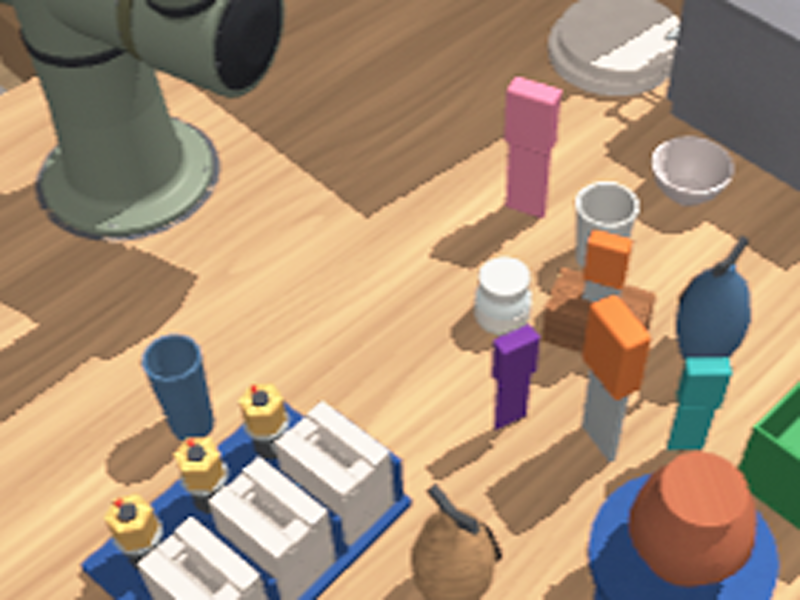

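View pics/side0_c.png

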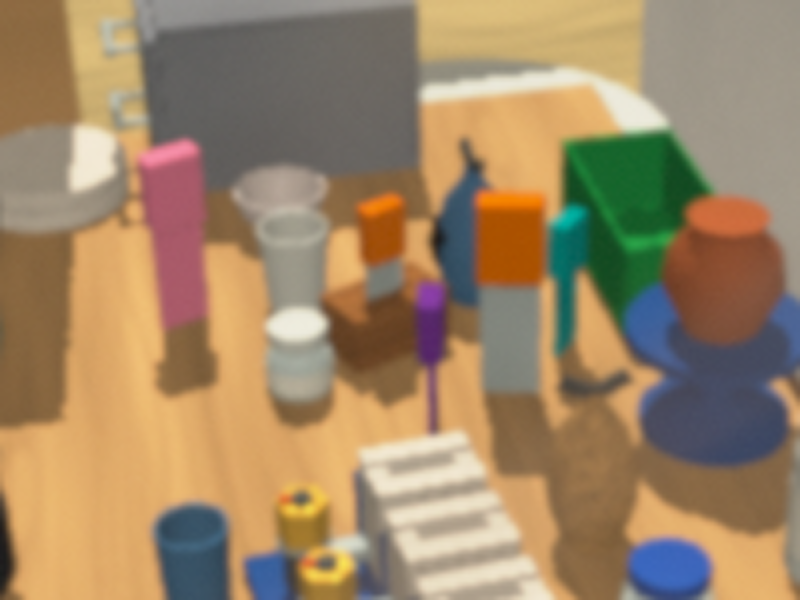

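Scene view: the true gauge (small orange) stands in the block at scene pixel (307,154) and side pixel (245,157). The larger orange one is a decoy. The rack is lower left, with slots at crop (338,448), (268,507) and (205,568). I'll work out rough poses from these, then look with the wrist camera.

```bash
cat > h.py <<'E'
from cell import bot
import cv2, numpy as np
from scipy.optimize import least_squares
from scipy.spatial.transform import Rotation as R
def q(yaw):  # tool down, tool y (closing line) at world angle yaw
    r=R.from_matrix(np.array([[np.sin(yaw),np.cos(yaw),0],[-np.cos(yaw),np.sin(yaw),0],[0,0,-1]]))
    x,y,z,w=r.as_quat(); return [w,x,y,z]
def proj_fixed(c):
    k=bot.calibration(c); return k["mtx"],k["extrinsics"]
def wrist_ext():
    k=bot.calibration("wrist"); T=np.eye(4); w,x,y,z=bot.read_tool_rot()
    T[:3,:3]=R.from_quat([x,y,z,w]).as_matrix(); T[:3,3]=bot.read_position()
    return k["mtx"],np.linalg.inv(T@k["hand_eye"])
def proj(P,M,E):
    P=np.atleast_2d(P); c=P@E[:3,:3].T+E[:3,3]; u=c@M.T; return u[:,:2]/u[:,2:]
def back(px,z,M,E):
    d=E[:3,:3].T@np.linalg.solve(M,[px[0],px[1],1]); o=-E[:3,:3].T@E[:3,3]
    return o+d*(z-o[2])/d[2]
def tri(obs): # [(px,M,E)]
    return least_squares(lambda X:np.concatenate([proj(X,M,E)[0]-p for p,M,E in obs]),[0.5,0,0.1]).x
E
python3 - <<'E'
from h import *
S=proj_fixed("scene");D=proj_fixed("side")
s=lambda x,y:np.array([110+x/3.077,70+y/3.077]); d=lambda x,y:np.array([150+x/4,100+y/4])
g=tri([(s(608,258),*S),(d(382,228),*D)]); print("grip",g)
sl=[s(338,448),s(268,507),s(205,568)];nu=[s(262,397),s(196,452),s(131,508)]
def model(p):
    x,y,t,h=p;c,n=np.cos(t),np.sin(t)
    L=[(0,k*h,.115) for k in(1,0,-1)]+[(-.1,k*h,.1) for k in(1,0,-1)]
    return np.array([[x+c*a-n*b,y+n*a+c*b,z] for a,b,z in L])
r=least_squares(lambda p:(proj(model(p),*S)-np.array(sl+nu)).ravel(),[.5,-.2,0,.085]);print("rack",r.x,r.fun.round(1))
print("stand base corner-ish",[back(s(*p),.06,*S).round(3) for p in [(570,268),(545,312),(655,292)]])
for t,cams in {"vase_plain":1,"glaze_jar":1,"vase_blue":1,"slip_cup":1,"brush_crock":1,"oxide_jar":1,"mug":1,"bowl":1}.items():
    for c,K in(("scene",S),("side",D)):
        o=bot.search_frame(c,t)
        if o: b=o[0]["bbox"];print(t,c,np.round(b).tolist(),back((b[0]+b[2]/2,b[1]+b[3]/2),.05,*K).round(3)[:2],round(o[0]["confidence"],2))
E
```

```text
grip [0.59336285 0.22551242 0.12819679]
rack [ 0.56531115 -0.21396771  0.07358344  0.08364254] [-1.3 -0.4  0.7 -0.8 -1.1 -0.4  0.3  0.7  1.2  0.3  0.3  0.8]
stand base corner-ish [array([0.537, 0.237, 0.06 ]), array([0.561, 0.17 , 0.06 ]), array([0.627, 0.277, 0.06 ])]
vase_plain scene [242.0, 222.0, 32.0, 47.0] [ 0.684 -0.095] 0.8
vase_plain side [288.0, 194.0, 23.0, 50.0] [ 0.715 -0.099] 0.61
glaze_jar scene [199.0, 278.0, 29.0, 40.0] [ 0.715 -0.294] 0.86
glaze_jar side [305.0, 232.0, 27.0, 46.0] [ 0.72  -0.294] 0.81
vase_blue scene [331.0, 154.0, 22.0, 35.0] [0.689 0.307] 0.76
vase_blue side [257.0, 133.0, 15.0, 46.0] [0.694 0.347] 0.6
slip_cup scene [297.0, 129.0, 17.0, 26.0] [0.51  0.326] 0.9
slip_cup side [215.0, 154.0, 18.0, 26.0] [0.519 0.298] 0.86
brush_crock scene [161.0, 181.0, 22.0, 29.0] [ 0.359 -0.164] 0.58
brush_crock side [186.0, 226.0, 22.0, 37.0] [ 0.362 -0.16 ] 0.92
oxide_jar scene [263.0, 156.0, 17.0, 23.0] [0.508 0.152] 0.62
oxide_jar side [219.0, 178.0, 15.0, 21.0] [0.505 0.141] 0.55
mug scene [100.0, 280.0, 45.0, 35.0] [ 0.539 -0.468] 0.74
mug side [259.0, 290.0, 31.0, 29.0] [ 0.543 -0.463] 0.93
bowl scene [324.0, 115.0, 24.0, 24.0] [0.536 0.466] 0.57
bowl side [211.0, 138.0, 22.0, 18.0] [0.536 0.466] 0.47
```

```bash
python3 - <<'E'
from h import *
import json
def look(n,p,yaw):
    bot.move_pose(p,q(yaw)); bot.wait(.2); M,E=wrist_ext(); im=bot.camera("wrist")
    cv2.imwrite(f"pics/{n}.png",im[:,:,::-1]); json.dump([M.tolist(),E.tolist()],open(n+".json","w"))
look("wr",[.565,-.214,.30],np.pi/2+.07)
look("ws",[.59,.215,.33],np.pi/2+.07)
print(bot.read_clock(),bot.read_joint_positions())
E
python3 -c "
import cv2
a=cv2.imread('pics/wr.png');cv2.imwrite('pics/wr_b.png',cv2.resize(a,(800,600),interpolation=cv2.INTER_CUBIC))
a=cv2.imread('pics/ws.png');cv2.imwrite('pics/ws_b.png',cv2.resize(a,(800,600),interpolation=cv2.INTER_CUBIC))"
```

```text
Traceback (most recent call last):
  File "h.py", line 6, in q
    r=R.from_matrix(np.array([[np.sin(yaw),np.cos(yaw),0],[-np.cos(yaw),np.sin(yaw),0],[0,0,-1]]))
  File "scipy/spatial/transform/_rotation.pyx", line 1143, in scipy.spatial.transform._rotation.Rotation.from_matrix
ValueError: Non-positive determinant (left-handed or null coordinate frame) in rotation matrix 0: [[ 0.997551   -0.06994285  0.        ]
 [ 0.06994285  0.997551    0.        ]
 [ 0.          0.         -1.        ]].
[ WARN:0@0.004] global loadsave.cpp:275 findDecoder imread_('pics/wr.png'): can't open/read file: check file path/integrity
Traceback (most recent call last):
cv2.error: OpenCV(4.12.0) /io/opencv/modules/imgproc/src/resize.cpp:4208: error: (-215:Assertion failed) !ssize.empty() in function 'resize'
```

```bash
python3 - <<'E'
s=open('h.py').read()
i=s.index("def q("); j=s.index("def proj_fixed")
s=s[:i]+'''def q(a):  # tool down, tool x at world angle a, fingers close along a+90deg
    c,n=np.cos(a),np.sin(a)
    x,y,z,w=R.from_matrix([[c,n,0],[n,-c,0],[0,0,-1]]).as_quat(); return [w,x,y,z]
'''+s[j:]
s+='''
import json
def look(n,p,a):
    bot.move_pose(p,q(a)); bot.wait(.2); M,E=wrist_ext(); im=bot.camera("wrist")
    cv2.imwrite(f"pics/{n}.png",im[:,:,::-1]); json.dump([M.tolist(),E.tolist()],open(n+".json","w"))
    cv2.imwrite(f"pics/{n}_b.png",cv2.resize(im[:,:,::-1],(800,600),interpolation=cv2.INTER_CUBIC))
'''
open('h.py','w').write(s)
E
python3 - <<'E'
from h import *
look("wr",[.565,-.214,.30],.07)
look("ws",[.59,.215,.33],.07)
print(bot.read_clock(),bot.read_joint_positions())
E
```

```text
8.05 [ 2.31869074e-01  4.41612687e-01  2.28761746e-01  1.35796572e+00
  2.87188715e-05 -2.97959806e+00]
```

View pics/wr_b.png

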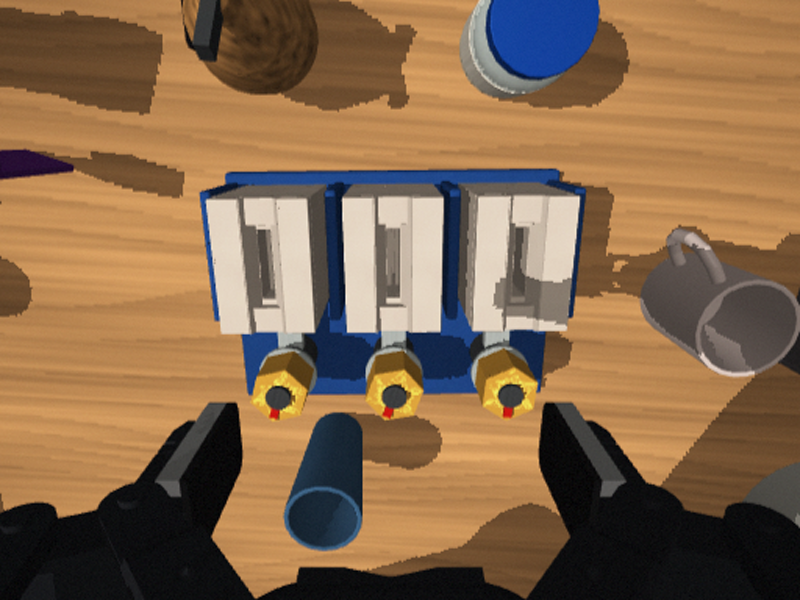

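View pics/ws_b.png

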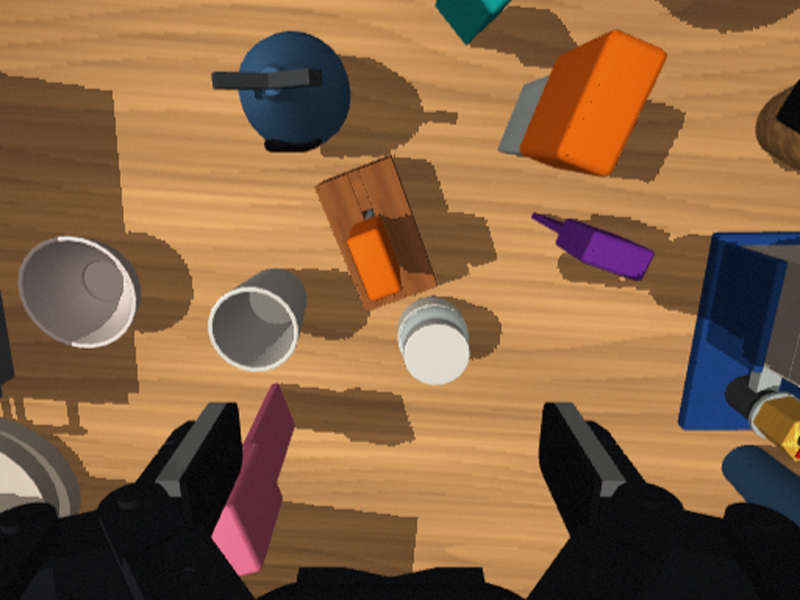

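Rack view (800x600): the moulds' mid-slot is at (392,262), the left at (265,262) and the right at (520,255). The nuts are at (279,397), (395,396) and (511,396), with red marks toward -x. Stand view: the block's corners are (316,186), (391,156) and (437,287), and the orange grip is at (375,260). Next I'll fit the poses.

```bash
python3 - <<'E'
import json,cv2,numpy as np
from h import *
f=1.5625
M,E=map(np.array,json.load(open("wr.json")))
def W(p,L):
    x,y,t=p[:3];c,n=np.cos(t),np.sin(t); L=np.array(L,float); return np.c_[x+c*L[:,0]-n*L[:,1],y+n*L[:,0]+c*L[:,1],L[:,2]]
def ML(h):
    z=.115
    return [(.045,.032,z),(.045,-.032,z),(-.045,-.032,z),(-.045,.032,z),(.045,h+.032,z),(-.045,h+.032,z),(.045,-h-.032,z),(-.045,-h-.032,z)]
obs=np.array([(343,196),(442,196),(441,332),(342,332),(207,197),(220,332),(580,194),(568,330)])/f
r=least_squares(lambda p:(proj(W(p,ML(p[3])),M,E)-obs).ravel(),[.56,-.21,.07,.084],loss="soft_l1"); print("rack",r.x.round(4),(proj(W(r.x,ML(r.x[3])),M,E)-obs).round(1).tolist())
p=r.x;h=p[3]
im=cv2.imread("pics/wr.png"); big=cv2.resize(im[100:275,120:385],None,fx=3,fy=3,interpolation=cv2.INTER_CUBIC)
for k in(1,0,-1):
    for L in [(0,k*h,.115),(-.1,k*h,.1)]:
        u=proj(W(p,[L]),M,E)[0]; cv2.circle(big,tuple(int(v) for v in (u-[120,100])*3+1),2,(0,0,255) if L[0]==0 else (255,0,255),-1)
# stand
M,E=map(np.array,json.load(open("ws.json")))
so=np.array([(316,186),(391,156),(437,287)])/f
SL=[(.055,.032,.06),(.055,-.032,.06),(-.055,-.032,.06)]
rs=least_squares(lambda p:(proj(W(p,SL),M,E)-so).ravel(),[.59,.22,.4]); print("stand",rs.x.round(4),rs.fun.round(1))
# gauge fit: orange blob hull vs. projected grip hull
w=cv2.imread("pics/ws.png"); hsv=cv2.cvtColor(w,cv2.COLOR_BGR2HSV)
m=cv2.inRange(hsv,(5,150,90),(17,255,255)); m[:, :215]=0; m[:,265:]=0;m[:130]=0;m[200:]=0
n,lab,st,ce=cv2.connectedComponentsWithStats(m); i=1+np.argmax(st[1:,4]); print("blob",st[i])
blob=(lab==i)
B=[(a*.022,b*.011,c) for a in(1,-1) for b in(1,-1) for c in(.096,.156)]
def cost(p):
    u=cv2.convexHull((proj(W(p,B),M,E)*16).astype(np.float32)).astype(np.int32)
    k=np.zeros(m.shape,np.uint8); cv2.fillPoly(k,[u],255,cv2.LINE_AA,4); return np.abs(k/255.-blob).sum()
from scipy.optimize import minimize
g=minimize(cost,rs.x,method="Nelder-Mead",options=dict(initial_simplex=rs.x+np.array([[0,0,0],[.006,0,0],[0,.006,0],[0,0,.1]]))); print("gauge",g.x.round(4),g.fun,blob.sum())
json.dump(dict(rack=p.tolist(),stand=rs.x.tolist(),gauge=g.x.tolist()),open("pose.json","w"))
hull=cv2.convexHull((proj(W(g.x,B),M,E)).astype(np.float32))
c=cv2.resize(w[95:205,195:305],None,fx=4.7,fy=4.7,interpolation=cv2.INTER_CUBIC)
big=big[:517,:790]
cv2.imwrite("pics/chk.png",big)
E
```

```text
rack [ 0.5631 -0.2166  0.0764  0.0848] [[-1.0, 0.2], [1.4, -0.2], [-0.2, -0.7], [2.6, -0.3], [-1.1, 0.1], [0.4, 0.2], [0.3, 0.5], [-1.2, 0.1]]
stand [0.5906 0.225  0.4203] [-0.8 -0.1  0.6  0.4  0.1 -0.3]
blob [ 215  130   50   70 2232]
gauge [0.5877 0.2293 0.4463] 810.8274509803922 2232
```

View pics/chk.png

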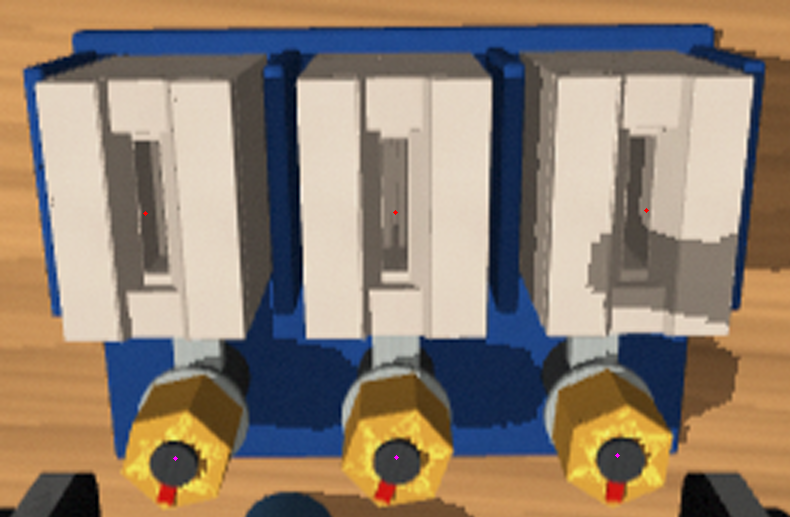

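The overlay dots sit on the slot and nut centres. The mid slot seems to show a lit ledge, so left and right are the better candidates. I'll refine the gauge mask, then pick up.

```bash
cat >> h.py <<'E'
def W(p,L):
    x,y,t=p[:3];c,n=np.cos(t),np.sin(t); L=np.array(L,float); return np.c_[x+c*L[:,0]-n*L[:,1],y+n*L[:,0]+c*L[:,1],L[:,2]]
P=json.load(open("pose.json")) if __import__("os").path.exists("pose.json") else None
E
python3 - <<'E'
from h import *
from scipy.optimize import minimize
M,E=map(np.array,json.load(open("ws.json")))
w=cv2.imread("pics/ws.png"); hsv=cv2.cvtColor(w,cv2.COLOR_BGR2HSV)
m=cv2.inRange(hsv,(5,225,170),(17,255,255)); m[:,:215]=0;m[:,265:]=0;m[:130]=0;m[200:]=0
n,lab,st,ce=cv2.connectedComponentsWithStats(m); i=1+np.argmax(st[1:,4]); print("blob",st[i],hsv[165,237],hsv[130,255]); blob=(lab==i)
B=[(a*.022,b*.011,c) for a in(1,-1) for b in(1,-1) for c in(.096,.156)]
def cost(p):
    u=cv2.convexHull((proj(W(p,B),M,E)*16).astype(np.float32)).astype(np.int32)
    k=np.zeros(m.shape,np.uint8); cv2.fillPoly(k,[u],255,cv2.LINE_AA,4); return np.abs(k/255.-blob).sum()
s=np.array(P["stand"])
g=minimize(cost,s,method="Nelder-Mead",options=dict(initial_simplex=s+np.array([[0,0,0],[.006,0,0],[0,.006,0],[0,0,.1]]))); print("gauge",g.x.round(4),g.fun,cost(s),blob.sum())
P["gauge"]=g.x.tolist(); json.dump(P,open("pose.json","w"))
for a in (.42,.42+np.pi):
    print(a,bot.solve_ik([g.x[0],g.x[1],.108],q(a)))
E
```

```text
blob [222 147  34  45 880] [ 13 238 234] [ 12 175 160]
gauge [0.5909 0.2262 0.2926] 490.5372549019608 528.7725490196078 880
0.42 [ 0.24893681  0.57546199 -0.12825538  0.86707896  0.          2.97052947]
3.561592653589793 [ 0.24893681  0.57546199 -0.12825538  0.86707896  0.         -0.17106319]
```

```bash
python3 - <<'E'
from h import *
M,E=map(np.array,json.load(open("ws.json")))
B=[(a*.022,b*.011,c) for c in(.096,.156) for a in(1,-1) for b in(1,-1)]
print((proj(W(P["stand"],B),M,E)).round(1).tolist())
w=cv2.imread("pics/ws.png"); o=cv2.resize(w[100:220,170:330],None,fx=5,fy=5,interpolation=cv2.INTER_CUBIC)
for u in proj(W(P["stand"],B),M,E): cv2.circle(o,tuple(int(v) for v in (u-[170,100])*5+2),4,(255,0,0),-1)
cv2.imwrite("pics/g.png",o)
E
```

```text
[[225.4, 143.3], [243.5, 136.6], [238.9, 178.4], [256.6, 172.2], [221.1, 153.3], [242.5, 145.5], [237.2, 194.1], [257.9, 186.9]]
```

View pics/g.png

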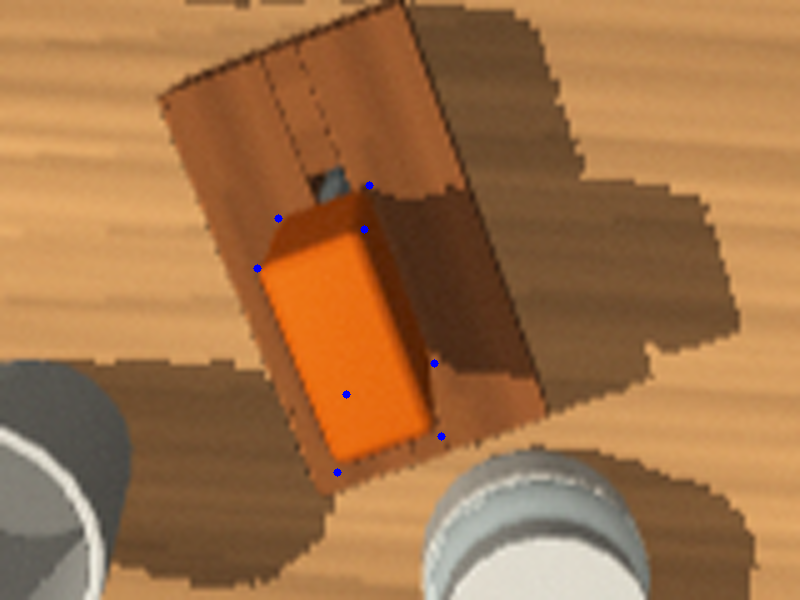

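The bright blob is only the top face. Its centre matches the stand-based prediction to about 1 px, so I'll grasp at the stand pose.

```bash
cat >> h.py <<'E'
def slot(k,dx=0,dy=0): return W(P["rack"],[(dx,k*P["rack"][3]+dy,0)])[0][:2]
def tryslot(k,a=None,dx=0,dy=0):
    x,y=slot(k,dx,dy); a=np.pi+P["rack"][2] if a is None else a
    bot.move_pose([x,y,.24],q(a)); 
    hit=bot.move_linear([x,y,.131],speed=.06,until_force=12)
    p=bot.read_position(); print("slot",k,"hit",hit,"tcp",np.round(p,4),"bottom",round(p[2]-.098,4),"F",np.round(bot.read_ft_force(),1),"w",round(bot.read_gripper_width(),3),"t",bot.read_clock())
    return p[2]-.098
E
python3 - <<'E'
from h import *
M,E=map(np.array,json.load(open("ws.json")))
c=back([170+(346-2)/5,100+(348-2)/5],.156,M,E); print("top centre",c,P["stand"])
x,y=(c[:2]*.5+np.array(P["stand"][:2])*.5); a=P["stand"][2]+np.pi
bot.set_gripper(.7)
bot.move_pose([x,y,.22],q(a)); print(bot.move_linear([x,y,.108],speed=.12,until_force=15))
bot.set_gripper(0,grasp_force=60); print("w",bot.read_gripper_width())
bot.move_linear([x,y,.285],speed=.15); print("w",bot.read_gripper_width(),bot.read_ft_force(),bot.read_clock())
if bot.read_gripper_width()>.15:
    x,y=slot(1); bot.move_pose([x,y,.285],q(np.pi+P["rack"][2]))
    tryslot(1)
E
```

```text
top centre [0.59163669 0.22602667 0.156     ] [0.5905517332548952, 0.22498865384663924, 0.42033916452705894]
False
w 0.2514335125518394
w 0.24804248240392687 [ 0.05020678 -0.53568099 -2.24778503] 13.6583
slot 1 hit True tcp [ 0.5571 -0.1325  0.1773] bottom 0.0793 F [ 2.2 -2.5  2.1] w 0.257 t 16.3833
```

Left jams at bottom 79 mm, which is the ledge. Trying right.

```bash
python3 - <<'E'
from h import *
p=bot.read_position(); bot.move_linear([p[0],p[1],.24],speed=.15)
b=tryslot(-1)
E
```

```text
slot -1 hit True tcp [ 0.5695 -0.3012  0.1333] bottom 0.0353 F [-0.3  0.5  4. ] w 0.252 t 19.35
```

Right goes home (bottom 35.3 mm). Next: release, retreat, read the nut angle from the earlier picture and grip the nut.

```bash
python3 - <<'E'
from h import *
M,E=map(np.array,json.load(open("wr.json")))
w=cv2.imread("pics/wr.png").astype(int); red=(w[:,:,2]>150)&(w[:,:,1]<60)&(w[:,:,0]<60)
ax=W(P["rack"],[(-.1,-P["rack"][3],.1)])[0]; u=proj(ax,M,E)[0]
yy,xx=np.nonzero(red); s=(np.hypot(xx-u[0],yy-u[1])<20); m=back([xx[s].mean(),yy[s].mean()],.1,M,E)-ax
th=np.pi-((np.arctan2(m[1],m[0])-P["rack"][2])%(2*np.pi)); print("px",s.sum(),"r",np.hypot(*m[:2]),"nut",th,ax)
th=float(np.clip(th,0,.35))
p=bot.read_position(); bot.set_gripper(.7); bot.move_linear([p[0],p[1],.26],speed=.2)
a=np.pi+P["rack"][2]-th
bot.move_pose([ax[0],ax[1],.24],q(a)); im=bot.camera("wrist"); cv2.imwrite("pics/n.png",im[:,:,::-1])
print(bot.read_clock(),bot.read_joint_positions().round(3) if hasattr(bot.read_joint_positions(),'round') else 0)
s2=bot.camera("side"); cv2.imwrite("pics/s2.png",s2[:,:,::-1])
A=cv2.resize(im[:,:,::-1],(533,400)); B=cv2.resize(s2[180:330,190:290,::-1],(267,400)); cv2.imwrite("pics/n2.png",np.hstack([A,B]))
E
```

```text
px 35 r 0.015375472553112519 nut 0.019489065864933597 [ 0.46982425 -0.30881794  0.1       ]
21.1333 [-0.713  0.344 -0.146  1.082  0.    -0.77 ]
```

View pics/n2.png

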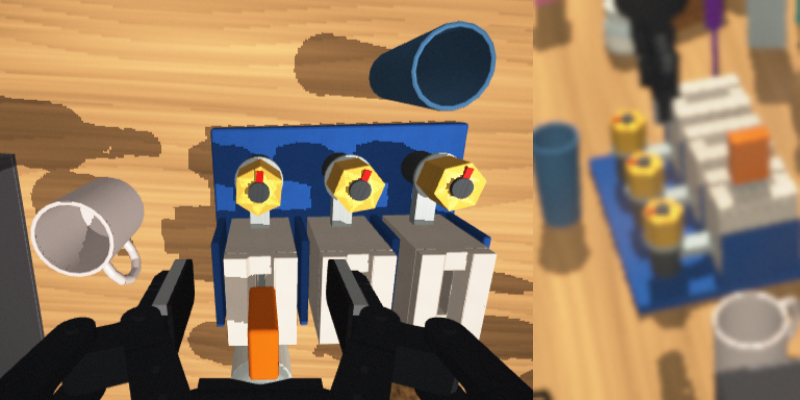

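The gauge stands home in the right mould. The right nut's cap is at (249,184) in full-frame pixels, and its mark is near angle 0.05. Descending and turning it.

```bash
python3 - <<'E'
from h import *
ax=W(P["rack"],[(-.1,-P["rack"][3],.1)])[0]; M,E=wrist_ext(); print("proj",proj(ax,M,E),bot.read_position())
print("hit",bot.move_linear([ax[0],ax[1],.071],speed=.12,until_force=15),np.round(bot.read_position(),4))
bot.set_gripper(0,grasp_force=80); print("w*85",85*bot.read_gripper_width(),np.round(bot.read_ft_force(),1))
j=np.array(bot.read_joint_positions()); j0=j[5]
for d in (.3,.6,.9,1.2,1.4,1.5,1.58):
    j[5]=j0+d; bot.goto_joints(j.tolist())
    print(d,"act",round(bot.read_joint_positions()[5]-j0,3),"M",np.round(bot.read_moment(),2),"F",np.round(bot.read_ft_force(),1),round(85*bot.read_gripper_width(),1),bot.read_clock())
    if abs(bot.read_moment()[2])>1.5: break
E
```

```text
proj [[248.66099341 181.5210469 ]] [ 0.47036628 -0.30888433  0.23950163]
hit False [ 0.4703 -0.3092  0.0717]
w*85 36.85717765763675 [-1.4  0.8  5.3]
0.3 act 0.298 M [-0.03  0.05 -0.2 ] F [ 0.3 -0.3  0.5] 36.9 23.4583
0.6 act 0.596 M [-0.08  0.15 -0.21] F [-1.4 -0.4  0.7] 37.1 23.85
0.9 act 0.896 M [-0.15  0.22 -0.18] F [-0.6 -0.8  0.3] 36.9 24.2417
1.2 act 1.195 M [-0.13  0.28 -0.19] F [-0.4 -0.9  1. ] 36.7 24.6333
1.4 act 1.395 M [-0.22  0.44 -0.19] F [-2.  -0.7  0.8] 36.9 24.9417
1.5 act 1.495 M [-0.17  0.46  0.05] F [-2.2 -0.   1.6] 36.5 25.1917
1.58 act 1.568 M [-0.81  0.76  3.53] F [-3.5 -5.2  1.9] 36.6 25.4417
```

Hard stop reached at about 1.5 rad. I'll relieve the torque, release, retreat and verify.

```bash
python3 - <<'E'
from h import *
j=np.array(bot.read_joint_positions()); j[5]-=.04; bot.goto_joints(j.tolist()); print(bot.read_moment())
bot.set_gripper(.7); p=bot.read_position(); bot.move_linear([p[0],p[1],.26],speed=.2)
x,y=slot(0); bot.move_pose([x-.1,y,.30],q(np.pi+P["rack"][2])); bot.wait(.3)
im=bot.camera("wrist"); s2=bot.camera("side")
A=cv2.resize(im[:,:,::-1],(533,400)); B=cv2.resize(s2[180:330,190:290,::-1],(267,400)); cv2.imwrite("pics/e.png",np.hstack([A,B])); print(bot.read_clock())
E
```

```text
[-0.34098455  0.34947426  0.83587487]
28.8083
```

View pics/e.png

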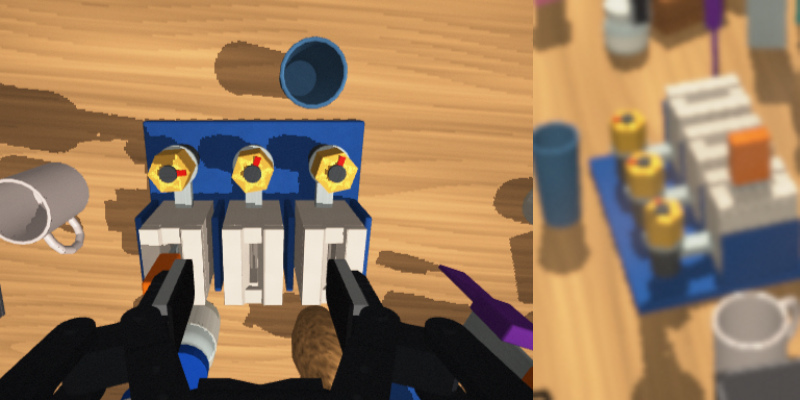

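The right nut's mark (180,173) now points to +y, about 90° clockwise. The other two nuts are unchanged, the gauge is standing, and the robot is clear.

```bash
python3 -c "
from cell import bot
print(bot.close_job())"
```

```text
the job is handed in; nothing more can be done
None
```

The gauge stands fully home in the right-hand (-y) mould, that mould's nut is turned to its hard stop, and the job was handed in after about 29 s; the left mould jammed and the middle one was not tried.

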